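Slide an aligner into focus and photograph it

ROBOT

A 7-joint arm with a two-finger parallel gripper is mounted at the origin on a cart in front of the work surface, level with it; the furniture and walls round the work are solid. World frame = base frame: x ahead of the robot, y to its left, z up, the work surface at z = 0. Lengths are in m, angles in rad, forces in N, time in s.
With the tool pointing down it reaches from about 0.35 to 0.9 m from the base axis. Payload 8.1 kg.
Tool frame: the origin (TCP) lies at the very end of the fingers, on their centre line; the grasp point (between the pads) lies arm.hold_point_z behind it (arm.hold_point_z is the distance from the TCP to the grasp point, in m); z points along the fingers, y is the line along which they close (so a half turn about z gives the same grasp; the last joint's range is limited). The gripper opens to 92 mm and grips with 3 to 60 N. Pads are 19 mm wide; open, the fingers measure 130 mm over their backs; the gripper's body (75 mm by 190 mm) begins 47 mm behind the grasp point.
Start: joints at [-0.103, 0.434, 0.025, 1.573, -0.012, 1.134, -0.075], TCP at [0.625, -0, 0.227] pointing down, gripper open.
Joint ranges: [-2.62, 2.62], [-0.44, 2.09], [-1.27, 1.32], [0.08, 2.57], [-1.32, 4.46], [0.12, 2], [-2.74, 2.74]. Speed limits (rad/s): [2.22, 2.22, 3.01, 3.01, 3.14, 3.14, 3.14].

INTERFACE

Orientations are given as a rotation vector (axis times angle).
In Python, from cell import arm, vision, job, cut_out gives the robot as it stands. The module is installed in compiled form; this text tells all that it offers.
- The arm moves only by the tool play_rows, never from a script. Its argument "increments" is text: rows parted by semicolons, each of 5 numbers parted by spaces: the shift along the tool's x, y, z in cm, then the turn about the tool's z in degrees, then the opening, from -1 (shut) to 1 (fully open), so that 0 is half open. A call has 1 to 5 rows; each row shifts and turns the commanded pose from where the row before left it, along the tool's axes as they then stand; what a row does not reach is not made up. A row lasts 1/12 s, in which the tool goes at most 41.7 mm and 7.16 degrees, less where a joint would pass 70% of its speed; a pose out of reach is approached as far as the arm can. A call is refused whole if a number of a shift passes 4.17 or a number of a turn 7.16, either way. A call with a gripper value outside its range is refused whole. The fingers move at their own pace and stop on an object; "grip_force" is the grip in N (left out, the last holds). Time passes only in rows, so rows that do not move let the fingers close. It gives the time, the measured TCP pose, the force, the opening and the grip force at its end, in the units of the state.
- arm.observe(): the state, without advancing time (a new reading comes with each control period).
- vision.get_image(name): name is "scene" or "side" or "wrist"; returns a dict with "frame" (400x640x3 uint8, red, green, blue), "z_map" (400x640 float32, m along the optical axis (not along the pixel's ray), 0 where there is no reading), "mtx" (3x3 intrinsics, pixels), "cam_to_world" (4x4, takes a point from camera to world coordinates). Camera axes: x right, y up, looking along -z (the intrinsics and any distortion apply to the point x, -y, -z); pixel columns grow to the right and rows downward; lengths in m; the calibration is good to about 2 mm. A picture is of the moment at which its call begins.
- job.sign_off(): hands the job in; it is judged then, once.
Trained networks look in a picture, given as the dict that the camera call returned (one of the last four; its "shot" number tells which), for a name from the list of things; names that differ only in an ending like _2 or _b are one class to them, and where a whole thing is asked for, a point or a joint stands for the part that bears it (a point fixed in the world has none). Each returns a list of dicts, best first, with "confidence" (0 to 1); they miss things now and then, are a little off and sometimes report something else, mostly with a low value. They report only what shows in the picture. A call takes as long as a camera call. They do not tell look-alikes from the thing itself.
- cut_out(query, picture): "mask" (400x640 bool, what is visible of it) and "point" ([row, column] in pixels, amid what is visible of it).
The state is a dict: "clock": time; "joints": joint angles; "dq": joint speeds; "joint_efforts": joint torques, N m; "position": TCP position; "ee_rot": TCP orientation; "force": force on the tool from outside, world axes, zero at the start; "ft_torque": the same for the moment, N m; "width": opening from 0.0 (shut) to 1.0 (fully open); "gripper_force": force on a finger pad.
Only numpy, scipy, OpenCV 4.12 (cv2) and the standard library are available. Lean on these libraries where they do the work, as an engineer would, in place of code of your own. Each camera call takes 0.05 s, during which the arm holds its last target. There are 200 camera calls.

TASK

Bring the clear aligner on the focus rail to its picture distance: press the blue pad in the middle of the black saddle down to free its brake and, keeping it pressed, push the saddle along the rail towards the camera until its brass bumper rests against the red stop clip, then let the pad come up again so that the brake holds. Only then press the green shutter button on top of the camera fully down and let it go. Do it all by touch, nothing is grasped or lifted; leave the aligner lying on its plate untouched and do not disturb the other things.

Things in the scene. Friction and masses are not known exactly. Their poses are not given: they have to be found in the camera images.
- focus_rail: Focus rail fixed to the desk: two parallel aluminium bars, 380 mm long, 36 mm wide over both, top at 24 mm, with a white inspection camera (58 x 56 mm, top at 78 mm) bolted on one end. Origin: centre of its underside, on the desk. Its x axis runs along the bars towards the camera, z up, its -y side bears the scale and the stop clip. Nothing on it is higher than 93 mm.
- saddle (a joint): Travel of the black saddle (70 mm long, 52 mm wide, top at 33 mm) along the rail's +x axis, m: 0 where it stands at the start (which differs from run to run), it grows towards the camera. With the brake free it runs with about 1 N of friction.
- pad_top (a point): Centre of the ribbed top of the blue brake pad in the middle of the saddle, 44 mm above the desk at rest. The pad is 40 mm along the rail and 30 mm across; a ridge 3.6 mm wide and 4 mm high stands at each of its two ends, 33 mm apart inside, so a fingertip sits between them and can push against one. Axes as the rail's.
- pad (a joint): How far the blue pad is pressed, m: between -0.001 and 0.0005 when up (brake on), 0.005 fully down. It springs up by itself. It takes about 5 N to start it moving and 7 N to hold it fully down. While it is up the brake holds the saddle (dragging it then takes about 8 N and wears the brake); from 0.0015 on the saddle is free. The pad can be pressed anywhere between its ridges.
- bumper_tip (a point): Centre of the front face of the brass bumper (10 mm thick) on an ear at the saddle's -y side, 24 mm above the desk, 39 mm ahead of and 34 mm beside the pad's centre. Axes as the rail's.
- stop_face (a point): Centre of the face of the red stop clip (14 mm long, 26 mm wide, top at 33 mm, white line on it) that the bumper meets, 24 mm above the desk. The clip is clamped to the rail and cannot move. Axes as the rail's: the gap still to go is the distance from bumper_tip to stop_face along the rail's x axis.
- plate_in (a point): Centre of the floor of the grey specimen plate that the saddle carries in front of it, 80 mm ahead of the pad's centre, 30 mm above the desk; inside 68 x 38 mm, with a rim 3 mm high. It moves with the saddle.
- aligner: Clear (milky looking) thermoformed dental aligner, a horseshoe-shaped arch, 62 x 32 x 10 mm, lying loose on the specimen plate. Origin: centre of its underside.
- shutter_top (a point): Centre of the top of the green shutter button (20 mm across, in a dark ring of 36 mm) on the camera, 93 mm above the desk.
- shutter (a joint): How far the shutter button is pressed, m: 0 up, 0.005 fully down; springs up by itself; fully down at 4 N. It counts as pressed beyond 0.0035.
- lamp_head (a point): Centre of the round head (a tilted ring 200 mm across) of the magnifier lamp that hangs over the desk left of the rail, always in the same place; it fills the space from 100 mm nearer to 100 mm further than this point, 70 mm to either side, 100 mm below to 100 mm above, its arm goes up and back from there. It is solid furniture: the arm, which starts left of it, must pass above it or in front of it.
- next_aligner: A second such aligner, 62 x 32 x 10 mm, waiting on the desk on the robot's side of the rail; leave it.
- silicone_dish: Small red silicone mixing dish, 54 mm across and 22 mm high, on the desk on the robot's side of the rail; leave it.
- masking_tape: Roll of masking tape lying flat, 103 mm across and 25 mm high; leave it.
- bur_box: Clear lidded box of discs, 57 x 41 x 43 mm; leave it.
- dropper_bottle: Brown dropper bottle, 33 mm across and 102 mm high; leave it.
Mind the look-alikes: they are no part of the job. What is shaped like the aligner but purple is not meant.

How it is judged:
On the way, in this order (a step that is already met when the one before it is completed fails the run):
1. the blue pad is pressed, the brake is free, with the saddle still well short of the stop (value of joint pad above 0.002 m and x of bumper_tip in the frame of stop_face below -0.02 m), for 0.05 s.
2. the bumper rests against the stop clip and the pad is up again (value of joint pad below 0.001 m and x of bumper_tip in the frame of stop_face between -0.002 and 0.002 m), for 0.2 s.
3. the shutter button is pressed (value of joint shutter above 0.0035 m), for 0.02 s.
At the end, for the whole second after the job is handed in: The saddle's bumper is within 2 mm of the stop clip's face, pad and shutter button are up (under 1 mm), the saddle is at rest and the aligner lies flat on its plate, within 6 mm of the plate's centre (all of step 2 and value of joint shutter below 0.001 m and velocity of joint saddle between -0.003 and 0.003 m/s and horizontal distance between aligner and plate_in below 0.006 m and z of aligner in the frame of plate_in below 0.002 m); the robot touches nothing.
It fails at once if the saddle is dragged along with its brake on (pad pressed less than 1.5 mm) (value of joint pad below 0.0015 m and (velocity of joint saddle above 0.01 m/s or velocity of joint saddle below -0.01 m/s)).
It fails at once if the shutter is pressed before the bumper is at the stop (value of joint shutter above 0.0025 m and x of bumper_tip in the frame of stop_face below -0.003 m).
It fails at once if the aligner on the plate is touched by the fingers, lifted or shaken off its place (contact force between the fingers and aligner above 0.5 N or z of aligner in the frame of plate_in above 0.006 m or horizontal distance between aligner and plate_in above 0.01 m).
It fails at once if one of the other things is moved by more than 10 mm or lifted (distance of any of next_aligner, silicone_dish, masking_tape, bur_box, dropper_bottle from where it was at the start of the episode above 0.01 m).
It also fails if it takes over 48 s, if anything falls off the work surface, if the arm or the gripper's body presses on something with over 40 N, if the wrist force passes 120 N, or if a joint passes its speed limit or range.

## Working session

There is one attempt and no reset: what is moved stays moved. The work goes in short steps, Python scripts to look and compute and a tool call to move; the robot and the scene stay as the last step left them, time stands still between calls to the robot, and variables do not carry over. Pictures are saved under pics/ and viewed, at most 10 in all, crops included, and the job is handed in when it is done.

Besides the shell and the picture viewer there is one more tool, called as a command line: name --argument value ..., lists and objects as JSON in quotes. play_rows: Moves the arm, as the interface text tells. Its arguments: {"type":"object","properties":{"increments":{"type":"string"},"grip_force":{"type":"number"}},"required":["increments"]}

```bash
mkdir -p pics; cat > h.py <<'E'
import numpy as np, cv2
from cell import arm, vision, job, cut_out
def world(p, mask):
    z=p["z_map"]; v,u=np.nonzero(mask&(z>0)); d=z[v,u]; K=p["mtx"]
    c=np.c_[(u-K[0,2])*d/K[0,0], -(v-K[1,2])*d/K[1,1], -d, np.ones(len(d))]
    return (c@np.array(p["cam_to_world"]).T)[:,:3]
E
python3 - <<'E'
from h import *
s=arm.observe(); print(s["clock"],s["position"],s["ee_rot"],s["width"],s["force"], arm.hold_point_z)
for n in ("scene","side"):
    p=vision.get_image(n); cv2.imwrite(f"pics/{n}0.png",p["frame"][:,:,::-1])
    for q in ("focus_rail","saddle","pad","pad_top","stop_face","shutter_top","shutter","aligner","lamp_head","bumper_tip"):
        try: r=cut_out(q,p)
        except Exception as e: print(q,e); continue
        for o in r[:2]:
            w=world(p,o["mask"]); 
            if len(w): print(n,q,round(o["confidence"],2),o["point"],len(w),np.median(w,0).round(3),w.min(0).round(3),w.max(0).round(3))
E
```

```text
0.0 [ 6.24487249e-01 -5.40305819e-05  2.25949738e-01] [-2.22078711e+00 -2.22070153e+00  1.92294385e-03] 1.0019843033278801 [-0.79396195 -0.43146503  0.21399267] 0.0188
scene focus_rail 0.77 [258.3, 376.1] 2071 [ 0.493 -0.309  0.026] [ 0.434 -0.366 -0.001] [0.627 0.029 0.101]
scene focus_rail 0.55 [233.8, 418.7] 502 [ 0.645 -0.346  0.039] [ 0.632 -0.364  0.001] [ 0.728 -0.305  0.048]
scene saddle 0.75 [239.8, 280.2] 914 [ 0.469 -0.068  0.033] [ 0.436 -0.16  -0.002] [0.544 0.019 0.052]
scene pad 0.72 [235.3, 277.5] 189 [ 0.473 -0.044  0.046] [ 0.459 -0.065 -0.002] [0.546 0.017 0.052]
scene pad 0.16 [232.6, 416.6] 483 [ 0.644 -0.346  0.04 ] [ 0.632 -0.364  0.002] [ 0.692 -0.322  0.048]
scene pad_top 0.71 [232.3, 279.1] 171 [ 0.472 -0.046  0.046] [ 0.459 -0.065  0.001] [0.538 0.011 0.052]
scene stop_face 0.72 [248.2, 455.7] 443 [ 0.632 -0.45   0.049] [ 0.623 -0.466  0.001] [ 0.729 -0.426  0.105]
scene stop_face 0.58 [293.7, 343.1] 395 [ 0.401 -0.271  0.013] [ 0.366 -0.301  0.002] [ 0.419 -0.247  0.026]
scene shutter_top 0.21 [234.4, 414.9] 478 [ 0.644 -0.348  0.038] [ 0.632 -0.364 -0.001
[... 743 characters left out ...]
e 0.62 [257.5, 334.8] 551 [ 0.47  -0.044  0.033] [ 0.439 -0.162  0.001] [ 0.529 -0.002  0.051]
side stop_face 0.49 [236.2, 352.4] 46 [ 0.462 -0.196  0.028] [ 0.447 -0.206  0.019] [ 0.475 -0.193  0.036]
side aligner 0.72 [301.1, 352.0] 179 [0.37  0.053 0.007] [ 0.354  0.013 -0.002] [0.396 0.081 0.012]
side aligner 0.42 [246.1, 335.2] 80 [ 0.486 -0.112  0.038] [ 0.473 -0.144  0.029] [ 0.504 -0.09   0.043]
lamp_head it knows: aligner, bumper_tip, bur_box, dropper_bottle, focus_rail, masking_tape, next_aligner, pad, pad_top, plate_in, saddle, shutter, shutter_top, silicone_dish, stop_face
side bumper_tip 0.58 [257.0, 330.7] 540 [ 0.47  -0.044  0.034] [ 0.439 -0.186  0.001] [ 0.536 -0.002  0.051]
```

View pics/scene0.png

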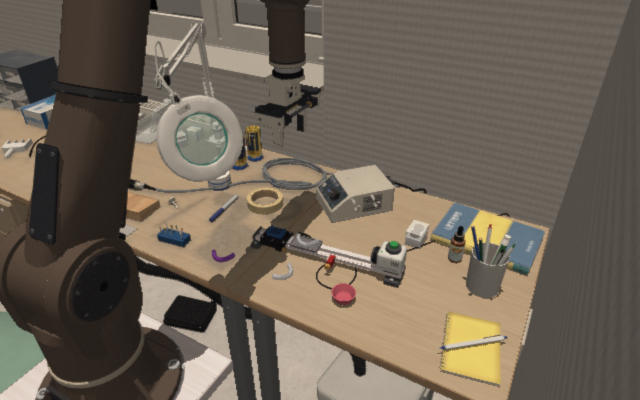

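View pics/side0.png

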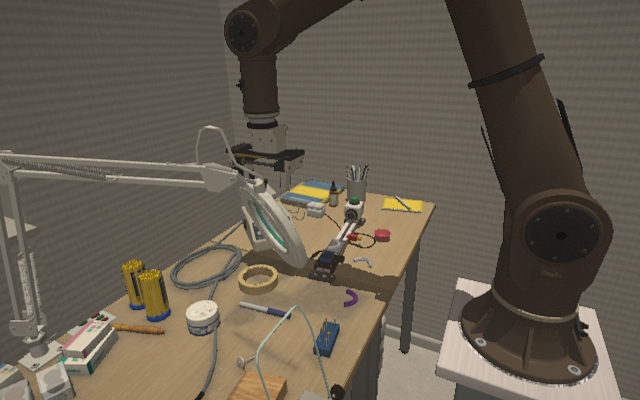

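The scene picture shows the saddle at about (273,237), the red clip at (331,262), the camera with its green button at (394,245), the lamp ring at (203,138), and the purple look-alike at (223,255). The side picture shows the lamp head close to the saddle. Next I measure the rail axis, button, clip and lamp.

```bash
python3 - <<'E'
from h import *
for n in ("scene","side"):
    p=vision.get_image(n); hsv=cv2.cvtColor(p["frame"],cv2.COLOR_RGB2HSV); H,S,V=cv2.split(hsv)
    z=np.ones((400,640),bool); full=world(p,z|True); vv,uu=np.nonzero(p["z_map"]>0)
    hs,ss,vs=H[vv,uu],S[vv,uu],V[vv,uu]; near=(abs(full[:,0]-.5)<.25)&(full[:,1]<.1)&(full[:,1]>-.5)
    def rep(t,m):
        w=full[m&near]
        if len(w): print(n,t,len(w),np.median(w,0).round(4),w.min(0).round(3),w.max(0).round(3))
    rep("green",(hs>45)&(hs<90)&(ss>120)&(full[:,2]>.08)&(full[:,2]<.11))
    rep("red",((hs<6)|(hs>174))&(ss>150)&(full[:,2]>.015)&(full[:,2]<.045)&(full[:,0]>.43))
    m=(hs>100)&(hs<125)&(ss>110)&(abs(full[:,2]-.046)<.008)&near
    rep("blue",m)
    r=(ss<60)&(vs>110)&(abs(full[:,2]-.024)<.004)&near&(full[:,1]<-.15)&(full[:,1]>-.33)&(abs(full[:,0]-.49)<.05)
    w=full[r]; rep("bars",r)
    if len(w)>10:
        vx,vy,x0,y0=cv2.fitLine(w[:,:2].astype(np.float32),cv2.DIST_HUBER,0,.01,.01).ravel(); print("dir",vx,vy,x0,y0,np.degrees(np.arctan2(vx,-vy)))
    hi=(full[:,2]>.12)&(full[:,2]<.6)&(uu<245)&(uu>155)&(vv>90)&(vv<185) if n=="scene" else (uu>235)&(uu<310)&(vv>175)&(vv<270)&(full[:,2]>.1)
    w=full[hi&(ss<60)]; print("lamp",len(w),np.percentile(w,[2,50,98],axis=0).round(3).tolist())
E
```

```text
scene green 43 [ 0.5092 -0.3365  0.0978] [ 0.503 -0.345  0.091] [ 0.518 -0.328  0.101]
scene red 55 [ 0.4623 -0.2059  0.0331] [ 0.451 -0.211  0.018] [ 0.476 -0.198  0.037]
scene blue 159 [ 0.4704 -0.0462  0.0457] [ 0.458 -0.066  0.038] [ 0.49  -0.022  0.053]
scene bars 527 [ 0.4977 -0.2299  0.0251] [ 0.471 -0.329  0.02 ] [ 0.525 -0.154  0.028]
dir 0.029099962 0.9995765 0.49722832 -0.22735345 178.33244
lamp 5961 [[0.403, 0.116, 0.143], [0.484, 0.179, 0.244], [0.787, 0.613, 0.337]]
side green 16 [ 0.5121 -0.3279  0.0959] [ 0.507 -0.336  0.09 ] [ 0.519 -0.323  0.099]
side red 39 [ 0.4677 -0.1958  0.0278] [ 0.454 -0.205  0.016] [ 0.483 -0.191  0.035]
side bars 138 [ 0.5033 -0.2317  0.0253] [ 0.477 -0.289  0.021] [ 0.524 -0.169  0.027]
dir 0.09217827 -0.9957425 0.50579613 -0.23079579 5.2889338
lamp 2943 [[0.401, 0.007, 0.16], [0.471, 0.224, 0.267], [0.576, 0.28, 0.364]]
```

play_rows --increments "-1.2 -3 0.4 -3.5 -1; -1.2 -3 0.4 -3.5 -1; -1.2 -3 0.4 0 -1; -1.2 -3 0.4 0 -1; -1.2 -3 0.4 0 -1" --grip_force 20

```text
clock: 1.52
position: [0.4795, -0.0731, 0.2066]
ee_rot: [2.081, 2.353, 0.0]
force: [-0.9, -0.7, 0.6]
width: 0.692
gripper_force: 0.0
```

```bash
python3 - <<'E'
from h import *
s=arm.observe(); print(s["clock"],s["position"],s["ee_rot"],s["width"],s["force"])
p=vision.get_image("wrist"); cv2.imwrite("pics/w1.png",p["frame"][:,:,::-1])
print(np.array(p["cam_to_world"]).round(3))
for q in ("focus_rail","saddle","pad","pad_top","stop_face","shutter_top","aligner","bumper_tip"):
    for o in cut_out(q,p)[:2]:
        w=world(p,o["mask"])
        if len(w): print(q,round(o["confidence"],2),o["point"],len(w),np.median(w,0).round(4),w.min(0).round(3),w.max(0).round(3))
E
```

```text
1.5167 [ 0.47945803 -0.07307688  0.20659216] [2.08139281e+00 2.35281943e+00 3.38420360e-04] 0.6924106330045854 [-0.87201128 -0.65996112  0.57048707]
[[ 0.993 -0.118 -0.03   0.47 ]
 [ 0.122  0.962  0.246 -0.007]
 [ 0.    -0.248  0.969  0.364]
 [ 0.     0.     0.     1.   ]]
focus_rail 0.81 [114.7, 323.2] 2021 [ 4.794e-01 -3.000e-04  2.230e-02] [ 0.434 -0.233  0.008] [0.515 0.018 0.031]
saddle 0.96 [170.6, 323.0] 5400 [ 0.4763 -0.0612  0.0316] [ 0.434 -0.157 -0.003] [ 0.513 -0.006  0.049]
pad 0.74 [157.9, 324.1] 1238 [ 0.475  -0.0419  0.0437] [ 0.459 -0.063  0.031] [ 0.493 -0.021  0.049]
pad_top 0.95 [153.6, 320.4] 1188 [ 0.4751 -0.0425  0.0437] [ 0.459 -0.063  0.041] [ 0.492 -0.021  0.049]
pad_top 0.71 [50.8, 503.7] 4643 [0.6239 0.0812 0.0225] [ 0.559  0.039 -0.003] [0.667 0.134 0.026]
stop_face 0.77 [291.3, 296.6] 328 [ 0.4631 -0.2012  0.0313] [ 0.439 -0.223 -0.002] [ 0.482 -0.193  0.034]
shutter_top 0.54 [288.9, 294.9] 359 [ 0.4609 -0.2016  0.0313] [ 0.438 -0.223 -0.002] [ 0.482 -0.193  0.034]
aligner 0.89 [226.3, 320.7] 720 [ 0.4832 -0.1206  0.0375] [ 0.469 -0.152  0.027] [ 0.505 -0.089  0.041]
aligner 0.75 [52.1, 224.0] 787 [0.3648 0.0494 0.0077] [ 0.351  0.023 -0.002] [0.389 0.08  0.011]
bumper_tip 0.97 [172.4, 322.9] 5403 [ 0.4761 -0.0605  0.0316] [ 0.437 -0.155 -0.741] [ 0.569 -0.006  0.049]
```

View pics/w1.png

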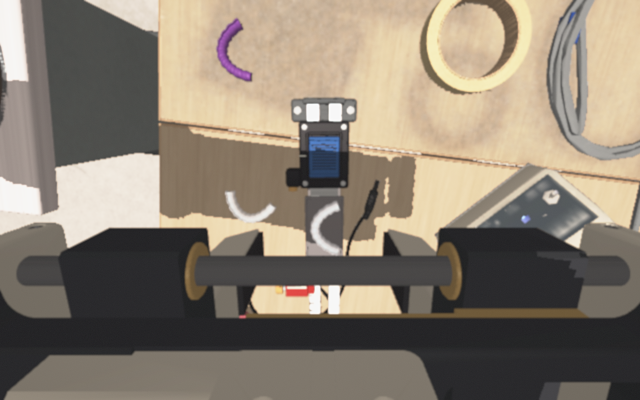

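play_rows --increments "0.9 0 2 0 -1; 0.9 0 2 0 -1; 0.9 0 2 0 -1; 0 0 2 0 -1; 0 0 1 0 -1"

```text
clock: 2.38
position: [0.477, -0.0447, 0.1147]
ee_rot: [-2.078, -2.353, 0.002]
force: [-0.1, -0.2, -0.1]
width: 0.004
gripper_force: 0.0
```

play_rows --increments "0 0 0 0 -1; 0 0 0 0 -1; 0 0 0 0 -1; 0 0 0 0 -1; 0 0 0 0 -1"

```text
clock: 2.8
position: [0.4783, -0.0459, 0.1177]
ee_rot: [2.081, 2.351, 0.002]
force: [0.3, -0.0, -0.0]
width: 0.006
gripper_force: 0.0
```

```bash
python3 - <<'E'
from h import *
s=arm.observe(); print(s["clock"],s["position"],s["width"],s["force"])
p=vision.get_image("side"); cv2.imwrite("pics/s2.png",cv2.resize(p["frame"][130:330,200:460,::-1],None,fx=3,fy=3))
p=vision.get_image("wrist"); cv2.imwrite("pics/w2.png",p["frame"][:,:,::-1])
for q in ("saddle","pad_top"):
    for o in cut_out(q,p)[:1]:
        w=world(p,o["mask"])
        if len(w): print(q,round(o["confidence"],2),o["point"],len(w),np.median(w,0).round(4),np.percentile(w,[1,99],axis=0).round(3).tolist())
E
```

```text
2.8 [ 0.47830193 -0.0459157   0.11766939] 0.005502718244414036 [ 0.3172874  -0.03397913 -0.02737711]
saddle 0.79 [189.5, 320.3] 4891 [ 0.4727 -0.0333  0.036 ] [[0.44, -0.065, 0.022], [0.5, -0.006, 0.048]]
pad_top 0.83 [198.7, 318.7] 1970 [ 0.4747 -0.0396  0.0436] [[0.459, -0.059, 0.037], [0.49, -0.021, 0.048]]
```

View pics/w2.png

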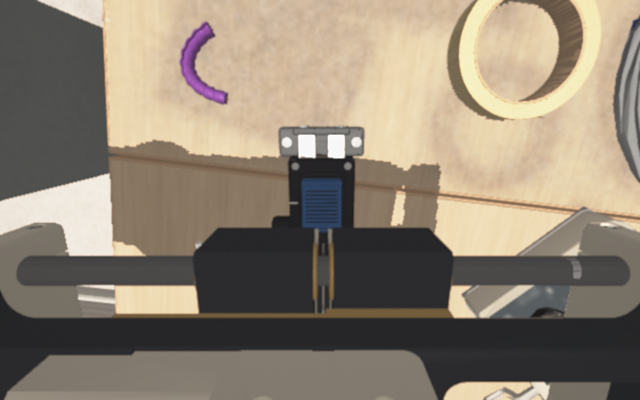

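Pad at (322,203), fingers centred over it crosswise and near its middle along the rail. Descending.

play_rows --increments "0.2 -0.1 2 0 -1; 0 0 2 0 -1; 0 0 1.8 0 -1; 0 0 0.8 0 -1; 0 0 0 0 -1"

```text
clock: 3.42
position: [0.4751, -0.0439, 0.0494]
ee_rot: [-2.08, -2.351, 0.003]
force: [0.3, -0.0, 0.7]
width: 0.004
gripper_force: 0.0
```

play_rows --increments "0 0 0.2 0 -1; 0 0 0.2 0 -1; 0 0 0.2 0 -1; 0 0 0.1 0 -1; 0 0 0 0 -1"

```text
clock: 3.83
position: [0.4769, -0.0439, 0.0442]
ee_rot: [2.081, 2.352, 0.001]
force: [0.6, -0.3, 2.1]
width: 0.004
gripper_force: 1.1
```

play_rows --increments "0 0 0.2 0 -1; 0 0 0.2 0 -1; 0 0 0.1 0 -1; 0 0 0 0 -1; 0 0 0 0 -1"

```text
clock: 4.25
position: [0.477, -0.0439, 0.0393]
ee_rot: [2.081, 2.352, 0.001]
force: [-1.2, 0.6, 7.7]
width: 0.006
gripper_force: 3.9
```

play_rows --increments "0 0 0.1 0 -1; 0 0 0.1 0 -1; 0 0 0 0 -1"

```text
clock: 4.5
position: [0.4772, -0.0441, 0.0388]
ee_rot: [2.081, 2.351, 0.002]
force: [-7.3, -0.6, 34.9]
width: 0.004
gripper_force: 17.6
```

play_rows --increments "0 0 -0.1 0 -1; -0.1 0 0 0 -1; -0.2 0 0 0 -1; -0.3 0 0 0 -1; -0.3 0 0 0 -1"

```text
clock: 4.92
position: [0.4782, -0.0528, 0.0391]
ee_rot: [2.081, 2.352, 0.002]
force: [-4.7, 0.1, 20.9]
width: 0.005
gripper_force: 10.6
```

play_rows --increments "-0.4 0 0 0 -1; -0.4 0 0 0 -1; -0.4 0 0 0 -1; -0.4 0 0 0 -1; -0.4 0 0 0 -1"

```text
clock: 5.33
position: [0.4807, -0.0729, 0.0391]
ee_rot: [2.081, 2.352, 0.002]
force: [-4.3, -0.4, 20.9]
width: 0.003
gripper_force: 10.3
```

play_rows --increments "-0.4 0 0 0 -1; -0.4 0 0 0 -1; -0.4 0 0 0 -1; -0.4 0 0 0 -1; -0.4 0 0 0 -1"

```text
clock: 5.75
position: [0.4832, -0.0927, 0.0391]
ee_rot: [2.081, 2.352, 0.002]
force: [-3.4, 1.0, 20.8]
width: 0.005
gripper_force: 10.1
```

play_rows --increments "-0.4 0 0 0 -1; -0.4 0 0 0 -1; -0.4 0 0 0 -1; -0.4 0 0 0 -1; -0.4 0 0 0 -1"

```text
clock: 6.17
position: [0.4857, -0.1127, 0.0391]
ee_rot: [2.081, 2.351, 0.002]
force: [-3.6, 0.8, 18.6]
width: 0.007
gripper_force: 9.7
```

play_rows --increments "-0.4 0 0 0 -1; -0.4 0 0 0 -1; -0.4 0 0 0 -1; -0.3 0 0 0 -1; -0.2 0 0 0 -1"

```text
clock: 6.58
position: [0.4878, -0.1299, 0.0391]
ee_rot: [2.081, 2.351, 0.002]
force: [-2.1, 1.1, 18.3]
width: 0.002
gripper_force: 9.5
```

```bash
python3 - <<'E'
from h import *
s=arm.observe(); print(s["clock"],s["position"],s["force"])
p=vision.get_image("scene"); cv2.imwrite("pics/s3.png",cv2.resize(p["frame"][200:300,240:420,::-1],None,fx=4,fy=4))
E
```

```text
6.5833 [ 0.48782526 -0.12985498  0.0391107 ] [-2.12153606  1.05086396 18.29765719]
```

View pics/s3.png

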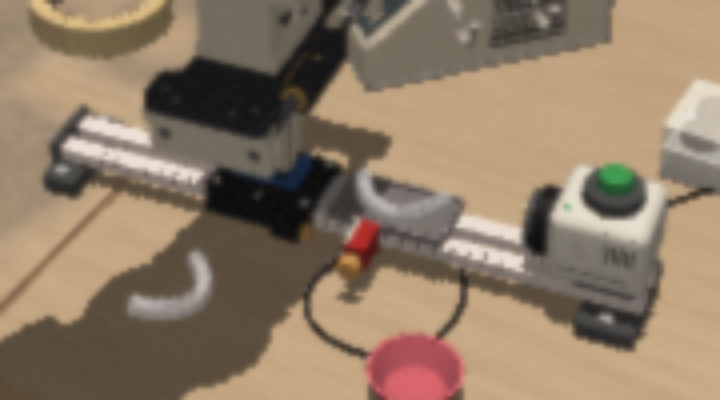

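The saddle runs along with the finger. The bumper at (305,230) is still about 2 cm short of the red clip (355,248), and the aligner is in place. Continuing slowly until contact.

play_rows --increments "-0.3 0 0 0 -1; -0.3 0 0 0 -1; -0.3 0 0 0 -1; -0.3 0 0 0 -1; -0.2 0 0 0 -1"

```text
clock: 7.05
position: [0.4896, -0.1437, 0.0391]
ee_rot: [2.081, 2.351, 0.002]
force: [-2.7, 0.8, 18.7]
width: 0.002
gripper_force: 9.2
```

play_rows --increments "-0.2 0 0 0 -1; -0.1 0 0 0 -1; -0.1 0 0 0 -1; -0.1 0 0 0 -1; 0 0 0 0 -1"

```text
clock: 7.47
position: [0.4902, -0.1487, 0.0391]
ee_rot: [2.081, 2.351, 0.002]
force: [-3.7, -1.9, 18.5]
width: 0.002
gripper_force: 9.1
```

play_rows --increments "-0.1 0 0 0 -1; -0.1 0 0 0 -1; -0.1 0 0 0 -1; 0 0 0 0 -1"

```text
clock: 7.8
position: [0.4905, -0.1516, 0.0391]
ee_rot: [2.081, 2.351, 0.002]
force: [-2.4, -0.2, 18.9]
width: 0.007
gripper_force: 9.0
```

play_rows --increments "-0.1 0 0 0 -1; -0.1 0 0 0 -1; 0 0 0 0 -1"

```text
clock: 8.05
position: [0.4908, -0.1536, 0.0391]
ee_rot: [2.081, 2.351, 0.002]
force: [-2.8, -0.2, 16.7]
width: 0.006
gripper_force: 9.0
```

play_rows --increments "-0.1 0 0 0 -1; -0.1 0 0 0 -1; 0 0 0 0 -1"

```text
clock: 8.3
position: [0.4909, -0.1539, 0.0391]
ee_rot: [2.08, 2.353, 0.003]
force: [-3.7, 3.9, 20.6]
width: 0.005
gripper_force: 10.1
```

play_rows --increments "-0.1 0 0 0 -1; -0.1 0 0 0 -1; 0 0 0 0 -1"

```text
clock: 8.55
position: [0.4909, -0.1542, 0.0391]
ee_rot: [-2.078, -2.354, -0.004]
force: [-4.6, 10.6, 22.4]
width: 0.006
gripper_force: 11.3
```

Contact force of 10 N and the motion has stopped: the bumper is at the stop. I ease the push, then lift.

play_rows --increments "0.1 0 0 0 -1; 0.1 0 0 0 -1; 0 0 -0.2 0 -1; 0 0 -0.2 0 -1; 0 0 -0.2 0 -1"

```text
clock: 8.97
position: [0.4907, -0.154, 0.0442]
ee_rot: [2.08, 2.354, 0.002]
force: [0.9, 2.4, 1.2]
width: 0.005
gripper_force: 1.1
```

play_rows --increments "0 0 -0.3 0 -1; 0 0 -0.5 0 -1; 0 0 -2 0 -1; 0 0 -3 0 -1; 0 0 -3 0 -1"

```text
clock: 9.38
position: [0.4888, -0.1552, 0.1322]
ee_rot: [-2.081, -2.351, 0.002]
force: [0.9, -0.1, 0.4]
width: 0.006
gripper_force: 0.0
```

play_rows --increments "3 0 -1 0 -1; 3 0 0 0 -1; 0 0 0 0 -1"

```text
clock: 9.63
position: [0.4825, -0.0902, 0.1428]
ee_rot: [-2.075, -2.358, -0.004]
force: [-1.1, 0.5, -0.8]
width: 0.005
gripper_force: 0.0
```

```bash
python3 - <<'E'
from h import *
s=arm.observe(); print(s["clock"],s["position"],s["force"])
p=vision.get_image("wrist"); P=p["frame"][:,:,::-1]; 
q=vision.get_image("scene"); Q=cv2.resize(q["frame"][200:300,240:420,::-1],None,fx=640/180,fy=640/180*.9)
cv2.imwrite("pics/c4.png",np.vstack([P[:270],Q[:320]]))
for n in ("pad_top","stop_face","aligner"):
    for o in cut_out(n,p)[:2]:
        w=world(p,o["mask"])
        if len(w): print(n,round(o["confidence"],2),o["point"],len(w),np.median(w,0).round(4),np.percentile(w,[1,99],axis=0).round(3).tolist())
for n,p in(("scene",q),("wrist",p)):
    w=world(p,p["z_map"]>0); h=cv2.cvtColor(p["frame"],cv2.COLOR_RGB2HSV)[p["z_map"]>0]
    m=(h[:,0]>45)&(h[:,0]<90)&(h[:,1]>120)&(abs(w[:,2]-.095)<.02)&(abs(w[:,0]-.51)<.05); print(n,"green",m.sum(),np.median(w[m],0) if m.any() else 0)
E
```

```text
9.6333 [ 0.48252677 -0.09019082  0.14277352] [-1.10757683  0.49481062 -0.7571764 ]
aligner 0.92 [30.5, 201.9] 850 [0.3644 0.0364 0.0077] [[0.353, 0.023, -0.001], [0.388, 0.058, 0.01]]
aligner 0.51 [211.1, 225.2] 897 [ 0.3907 -0.1194  0.0076] [[0.369, -0.132, -0.001], [0.425, -0.1, 0.01]]
scene green 46 [ 0.50870214 -0.33737933  0.09779736]
wrist green 0 0
```

View pics/c4.png

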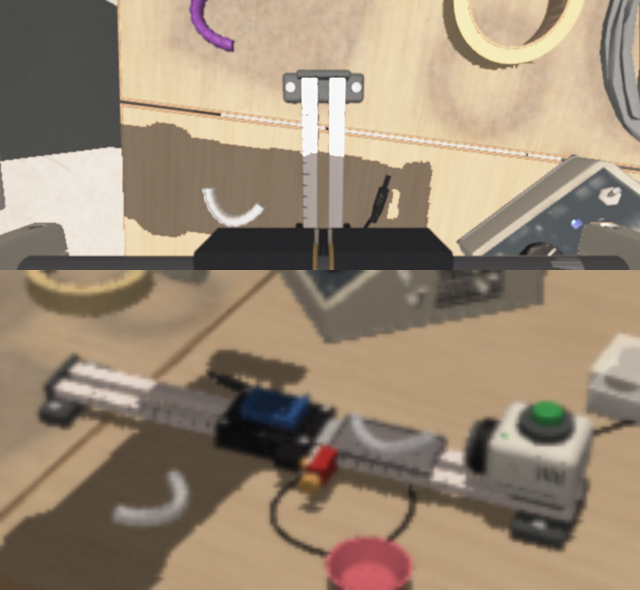

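The blue pad is up, the bumper touches the red clip at (310,465), and the aligner lies on its plate. I go past the shutter button for a close look.

play_rows --increments "-3 0 -2 0 -1; -3.5 0 -1 0 -1; -3.5 0 0 0 -1; -3.5 0 0 0 -1; -3.5 0 0 0 -1"

```text
clock: 10.3
position: [0.5028, -0.2673, 0.1717]
ee_rot: [2.084, 2.351, -0.001]
force: [1.4, 0.1, 0.0]
width: 0.005
gripper_force: 0.0
```

play_rows --increments "-3.5 0 0 0 -1; -3.5 0 0 0 -1; -3 0 0 0 -1; -1 0 0 0 -1; 0 0 0 0 -1"

```text
clock: 10.72
position: [0.5149, -0.3783, 0.1708]
ee_rot: [-2.089, -2.346, 0.004]
force: [0.4, 0.0, 0.2]
width: 0.005
gripper_force: 0.0
```

```bash
python3 - <<'E'
from h import *
s=arm.observe(); print(s["clock"],s["position"],s["force"])
p=vision.get_image("wrist"); cv2.imwrite("pics/w5.png",p["frame"][:,:,::-1])
for n in ("shutter_top","pad_top","stop_face","aligner","plate_in"):
    for o in cut_out(n,p)[:1]:
        w=world(p,o["mask"])
        if len(w): print(n,round(o["confidence"],2),o["point"],len(w),np.median(w,0).round(4),np.percentile(w,[1,99],axis=0).round(3).tolist())
w=world(p,p["z_map"]>0); h=cv2.cvtColor(p["frame"],cv2.COLOR_RGB2HSV)[p["z_map"]>0]
m=(h[:,0]>45)&(h[:,0]<90)&(h[:,1]>120)&(abs(w[:,2]-.095)<.02)&(abs(w[:,0]-.51)<.05); print("green",m.sum(),np.percentile(w[m],[1,50,99],axis=0) if m.any() else 0)
E
```

```text
10.7167 [ 0.51492983 -0.37825779  0.17080896] [0.3943564  0.04560587 0.16133123]
shutter_top 0.91 [151.0, 325.4] 539 [ 0.5114 -0.3347  0.0956] [[0.503, -0.344, 0.093], [0.52, -0.326, 0.097]]
pad_top 0.36 [33.6, 331.3] 2427 [ 0.5025 -0.2403  0.0291] [[0.478, -0.268, 0.027], [0.522, -0.215, 0.033]]
aligner 0.69 [31.3, 319.5] 924 [ 0.495  -0.2431  0.0375] [[0.485, -0.259, 0.028], [0.516, -0.218, 0.04]]
plate_in 0.6 [33.3, 326.6] 2477 [ 0.5025 -0.2404  0.0291] [[0.477, -0.268, -0.0], [0.523, -0.215, 0.035]]
green 380 [[ 0.50336145 -0.34337495  0.09391212]
 [ 0.51216156 -0.33635332  0.0957584 ]
 [ 0.52021227 -0.32670382  0.09714686]]
```

View pics/w5.png

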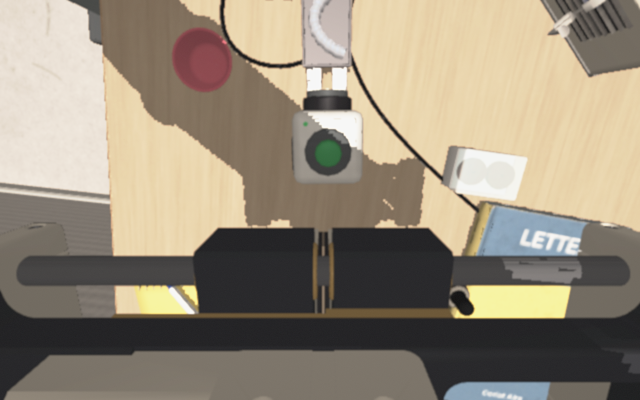

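Green button at pixel (327,152), giving (0.5115, -0.335, 0.0955), which matches the given height of 93 mm. Moving over it and pressing.

play_rows --increments "2.2 0.1 1 0 -1; 2.1 0.1 2 0 -1; 0 0 2 0 -1; 0 0 1.8 0 -1; 0 0 0 0 -1"

```text
clock: 11.43
position: [0.5119, -0.3278, 0.1008]
ee_rot: [-2.076, -2.351, 0.001]
force: [-1.6, -0.4, -0.8]
width: 0.007
gripper_force: 0.0
```

play_rows --increments "0 0 0.3 0 -1; 0 0 0.2 0 -1; 0 0 0.2 0 -1; 0 0 0.2 0 -1; 0 0 0 0 -1"

```text
clock: 11.85
position: [0.5141, -0.3309, 0.0954]
ee_rot: [2.081, 2.351, 0.001]
force: [0.3, 0.0, 2.5]
width: 0.006
gripper_force: 1.1
```

play_rows --increments "0 0 0.2 0 -1; 0 0 0.2 0 -1; 0 0 0.1 0 -1; 0 0 0.1 0 -1; 0 0 0 0 -1"

```text
clock: 12.27
position: [0.5144, -0.331, 0.0918]
ee_rot: [2.08, 2.35, 0.001]
force: [-6.7, 4.6, 28.0]
width: 0.002
gripper_force: 14.0
```

play_rows --increments "0 0 -0.1 0 -1; 0 0 0 0 -1"

```text
clock: 12.43
position: [0.5143, -0.331, 0.092]
ee_rot: [2.08, 2.351, 0.001]
force: [-3.9, 2.9, 21.2]
width: 0.006
gripper_force: 10.4
```

play_rows --increments "0 0 -0.15 0 -1; 0 0 0 0 -1"

```text
clock: 12.6
position: [0.5142, -0.3309, 0.0923]
ee_rot: [2.081, 2.351, 0.001]
force: [-0.5, 0.5, 6.3]
width: 0.002
gripper_force: 3.4
```

play_rows --increments "0 0 -0.2 0 -1; 0 0 0 0 -1"

```text
clock: 12.77
position: [0.5141, -0.3308, 0.0938]
ee_rot: [2.081, 2.352, 0.001]
force: [1.9, -1.4, 3.4]
width: 0.005
gripper_force: 1.5
```

play_rows --increments "0 0 -0.2 0 -1; 0 0 0 0 -1"

```text
clock: 12.93
position: [0.5137, -0.3306, 0.0955]
ee_rot: [2.081, 2.353, 0.0]
force: [1.6, -0.7, 2.2]
width: 0.007
gripper_force: 1.1
```

play_rows --increments "0 0 -0.2 0 -1; 0 0 0 0 -1"

```text
clock: 13.1
position: [0.5132, -0.3303, 0.0972]
ee_rot: [-2.081, -2.352, 0.0]
force: [1.0, 0.5, 2.3]
width: 0.004
gripper_force: 0.6
```

The force falls from a hard stop at z 0.092 to nearly nothing about 5 mm higher, so the button went fully down. Lifting away.

play_rows --increments "0 0 -0.5 0 -1; 0 0 -2 0 -1; 0 0 -3 0 -1; 0 0 -3 0 -1; 0 0 -2 0 -1"

```text
clock: 13.52
position: [0.5135, -0.3306, 0.2048]
ee_rot: [2.081, 2.352, 0.0]
force: [0.9, 0.2, 0.6]
width: 0.004
gripper_force: 0.0
```

play_rows --increments "-3 0 0 0 -1; -3 0 0 0 -1; -2 0 0 0 -1; 0 0 0 0 -1; 0 0 0 0 -1"

```text
clock: 13.93
position: [0.5222, -0.4107, 0.2016]
ee_rot: [-2.083, -2.349, 0.001]
force: [0.2, -0.1, -0.2]
width: 0.003
gripper_force: 0.0
```

```bash
python3 - <<'E'
from h import *
s=arm.observe(); print(s["clock"],s["position"],s["force"])
p=vision.get_image("wrist"); P=p["frame"][:,:,::-1]
q=vision.get_image("scene"); Q=cv2.resize(q["frame"][200:300,240:420,::-1],None,fx=640/180,fy=640/180*.9)
cv2.imwrite("pics/c6.png",np.vstack([P[:270],Q[:320]]))
for n in ("shutter_top","stop_face","aligner","plate_in","pad_top"):
    for o in cut_out(n,p)[:1]:
        w=world(p,o["mask"])
        if len(w): print(n,round(o["confidence"],2),o["point"],np.median(w,0).round(4),np.percentile(w,[1,99],axis=0).round(3).tolist())
E
```

```text
13.9333 [ 0.52220248 -0.41072511  0.2015927 ] [ 0.20586799 -0.13046515 -0.2222302 ]
shutter_top 0.87 [105.6, 325.6] [ 0.5115 -0.335   0.0956] [[0.502, -0.344, 0.087], [0.521, -0.326, 0.098]]
aligner 0.88 [9.2, 323.2] [ 0.5032 -0.2514  0.0375] [[0.488, -0.259, 0.028], [0.517, -0.242, 0.04]]
```

View pics/c6.png

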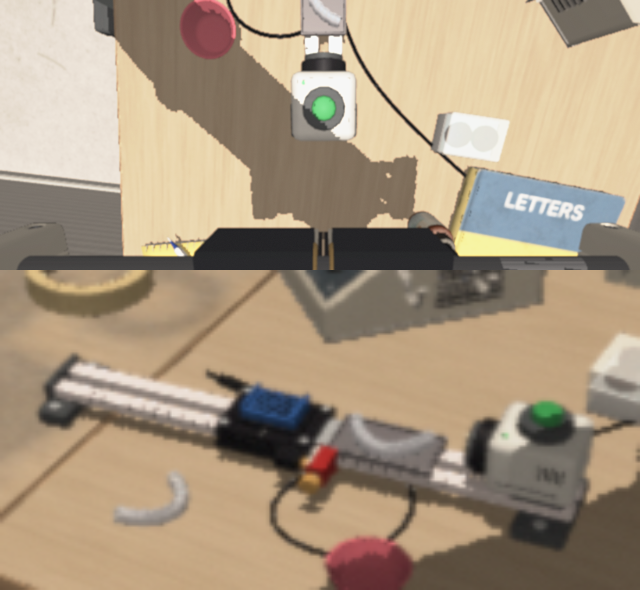

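The pad and the green button are up, the bumper is at the red clip (320,465), the aligner is on its plate, and the robot is clear. Handing in.

```bash
python3 -c "
from cell import job
print(job.sign_off())"
```

```text
the job is handed in; nothing more can be done
None
```

The job is handed in at about 14 s on the robot clock: the saddle's bumper is against the stop clip with the pad up again, the shutter button was pressed to its hard stop and released, and the last picture shows the aligner still on its plate; the hand-in returned no verdict.

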